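Pile the culture plates on the shaker and set it running

ROBOT

A 6-joint arm with a two-finger parallel gripper is mounted at the origin on the work surface. World frame = base frame: x ahead of the robot, y to its left, z up, the work surface at z = 0. Lengths are in mm, angles in rad, forces in N, time in s.
With the tool pointing down it reaches from about 300 to 750 mm from the base axis. Payload 8.5 kg.
Tool frame: the origin (TCP) lies at the very end of the fingers, on their centre line; the grasp point (between the pads) lies 19 mm behind it (env.hold_point_z is the distance from the TCP to the grasp point, in mm); z points along the fingers, y is the direction in which the jaws open and shut (so a half turn about z gives the same grasp; the last joint's range is limited). The gripper opens to 88 mm and grips with 3 to 60 N. Pads are 18 mm wide; open, the fingers measure 123 mm over their backs; the gripper's body (75 mm by 187 mm) begins 45 mm behind the grasp point.
Start: joints at [-1.343, 0.381, 1.297, -0, 1.464, -0.215], TCP at [235.651, -496.94, 238.748] pointing down, gripper open.
Joint ranges: [-3.11, 3.11], [-0.89, 2.33], [0.22, 2.48], [-1.42, 4.56], [0.17, 2.85], [-2.88, 2.88]. Speed limits (rad/s): [2.39, 2.39, 3.14, 3.14, 3.14, 3.14].

INTERFACE

Orientations are given as a rotation vector (axis times angle).
In Python, from plant import env, viewer gives the robot as it stands. The module is installed in compiled form; this text tells all that it offers.
- The arm moves only by the tool play_rows, never from a script. Its argument "moves" is text: rows parted by semicolons, each of 5 numbers parted by spaces: the opening, from 0 (shut) to 1 (fully open), then the shift along the tool's x, y, z in mm, then the turn about the tool's z in rad. A call has 1 to 5 rows; each row shifts and turns the commanded pose from where the row before left it, along the tool's axes as they then stand; what a row does not reach is not made up. A row lasts 1/8 s, in which the tool goes at most 62.5 mm and 10.7 degrees, less where a joint would pass 70% of its speed; a pose out of reach is approached as far as the arm can. A call is refused whole if a number of a shift passes 62.5 or a number of a turn 0.188, either way. A call with a gripper value outside its range is refused whole. The fingers move at their own pace and stop on an object; "force" is the grip in N (left out, the last holds). Time passes only in rows, so rows that do not move let the fingers close. It gives the time, the measured TCP pose, the force and the opening at its end, in the units of the state.
- env.state(): the state, without advancing time (a new reading comes with each control period).
- viewer.camera(name): name is "scene" or "top"; returns the picture (480x640x3 uint8, red, green, blue); there is no depth.
- viewer.calibration(name): a dict with "K" (3x3 intrinsics, pixels), "D" ([k1, k2, p1, p2, k3] as OpenCV has them; the pictures are not rectified), "R" (3x3) and "t" (3): a world point X has camera coordinates R X + t. Camera axes: x right, y down, z forward; pixel columns grow to the right and rows downward; lengths in mm; the calibration is good to about 2 mm. A picture is of the moment at which its call begins. calibration takes no time and is no camera call.
- env.hand_in(): hands the job in, once; it reports no verdict.
The state is a dict: "clock": time; "joints": joint angles; "joint_velocities": joint speeds; "tau": joint torques, N m; "tcp_pos": TCP position; "eef_rot": TCP orientation; "wrist_force": force on the tool from outside, world axes, zero at the start; "ft_torque": the same for the moment, N m; "gripper_width": finger opening in mm.
Only numpy, scipy, OpenCV 4.12 (cv2) and the standard library are available. Lean on these libraries where they do the work, as an engineer would, in place of code of your own. Each camera call takes 0.05 s, during which the arm holds its last target. There are 200 camera calls.

TASK

Stack the two culture plates waiting on the side stands squarely on top of the plate already seated on the shaker, the one from the low stand first and the one from the high stand on top (they are almost too wide to grip, so sliding them across from the stands and nudging them square is the easy way). Then turn the shaker's dial to the long run mark, without knocking over or shifting anything else.

Things in the scene. Friction and masses are not known exactly. Their poses are not given: they have to be found in the camera images.
- shaker: Fixed plate shaker, pale over navy. Origin: on the bench under the seat centre; own x runs away from the robot from dial to deck (yaw varies 0.25 rad), y left. Deck 98 mm wide, own x -80 to 120 mm, top 70 mm up; steel lips 4 mm high hold the seated plate with 1.5 mm play. Front apron 140 mm wide, own x -201 to -75 mm, top 55 mm up, carries the dial at own x = -150 mm, y = 0.
- seat (a point): Centre of the deck's plate seat, on the deck's surface: 70 mm above the bench, own axes as the shaker's. Nominal place of the underside centre of the bottom plate; the pile is to stand on this axis with the plates' long sides along the shaker's x.
- plate_base: Bottom plate of the pile: six-well culture plate with lid, a flat amber slab 128 x 85.5 x 20 mm (own x is the long side), about 90 g, flat top and bottom; already lying in the shaker's seat (its top 90 mm above the bench). Origin: centre of the underside, z up. 
- plate_low: Second plate of the pile: six-well culture plate with lid, a flat amber slab 128 x 85.5 x 20 mm (own x is the long side), about 90 g, flat top and bottom; starts askew on the low stand. Origin: centre of the underside, z up. 
- plate_high: Third plate of the pile: six-well culture plate with lid, a flat amber slab 128 x 85.5 x 20 mm (own x is the long side), about 90 g, flat top and bottom; starts askew on the high stand. Origin: centre of the underside, z up. 
- stand_low: Low fixed aluminium stand, top 175 x 120 mm (x, y), 91.5 mm above the bench: 1.5 mm above the top of the seated plate. Left or right of the deck (varies), centre 111 mm from the seat's axis, square with the shaker, 8 mm gap to the seated plate. Origin: its footprint's centre on the bench.
- stand_high: High aluminium stand, fixed, as the low one but 111.5 mm high, i.e. 1.5 mm above the top of the second plate once that is piled. On the other side of the deck. Origin: its footprint's centre on the bench.
- dial (a joint): Angle of the black dial (rad), 0 to 2.6, growing clockwise seen from above, stiff enough to stay where left. At 0 its bar and white pointer line lie along the shaker's own -x (toward the robot); the pointer is at the long run mark at 1.30.
- dial_grip (a point): On the dial's vertical axis, at the height to grip, 92 mm above the bench. The grip is an upright bar 49 mm long, 14 mm thick, 32 mm high (its top 7 mm above this point, its foot 14 mm above the apron), on a disc of 52 mm diameter, with a grey base disc of 76 mm.
- run_mark (a point): Middle of the long black run mark (18 x 5 mm) on the apron, 50 mm from the dial's axis; the other marks are 6 mm short.
- bottle: Bystander: round white bottle, 68 mm diameter, 150 mm high. Origin: centre of the underside, z up. 
- bucket: Bystander: teal ice bucket with lid, 155 x 115 mm, 122 mm high. Origin: centre of the underside, z up. 
- jar: Bystander: amber jar, 60 mm diameter, 115 mm high. Origin: centre of the underside, z up. 
- tipbox: Bystander: blue box of pipette tips, 112 x 82 x 60 mm. Origin: centre of the underside, z up. 

How it is judged:
By the outcome, as a careful person would: the job done as asked, in the order asked, and still so for the second after the job is handed in, with the robot touching nothing.
It also fails if it takes over 72 s, if anything falls off the work surface, if the arm or the gripper's body presses on something with over 40 N, if the wrist force passes 120 N, or if a joint passes its speed limit or range.

## Working session

There is one attempt and no reset: what is moved stays moved. The work goes in short steps, Python scripts to look and compute and a tool call to move; the robot and the scene stay as the last step left them, time stands still between calls to the robot, and variables do not carry over. Pictures are saved under pics/ and viewed, about 8 in all and at most 12, crops included, and the job is handed in when it is done.

Besides the shell and the picture viewer there is one more tool, called after "Request:" as name(argument=value, ...), one argument or row to a line, values as JSON. play_rows: Moves the arm, as the interface text tells. Its arguments: {"type":"object","properties":{"moves":{"type":"string"},"force":{"type":"number"}},"required":["moves"]}

```bash
mkdir -p pics; python3 - <<'E'
from plant import env, viewer
import cv2
for n in("scene","top"):
    im=viewer.camera(n); cv2.imwrite(f"pics/{n}0.png",im[...,::-1])
    c=viewer.calibration(n); print(n,{k:c[k] for k in c})
s=env.state(); print(s['tcp_pos'],s['eef_rot'],s['gripper_width'],s['clock'],env.hold_point_z)
E
```

```text
scene {'K': array([[580.88680619,   0.        , 322.05529181],
       [  0.        , 580.88680619, 228.64474431],
       [  0.        ,   0.        ,   1.        ]]), 'D': array([-0.11875238,  0.        ,  0.        ,  0.        ,  0.        ]), 'R': array([[ 0.31219409,  0.95000775,  0.00448643],
       [ 0.7478492 , -0.24284236, -0.61785853],
       [-0.58588089,  0.19624696, -0.78627649]]), 't': array([ -97.04500729, -402.29888199, 1479.57840922])}
top {'K': array([[464.55809589,   0.        , 316.90001742],
       [  0.        , 464.55809589, 244.87710978],
       [  0.        ,   0.        ,   1.        ]]), 'D': array([-0.06175681,  0.        ,  0.        ,  0.        ,  0.        ]), 'R': array([[ 0.01052912, -0.99993673,  0.00395852],
       [-0.99613564, -0.01083413, -0.08715739],
       [ 0.08719476, -0.00302554, -0.99618669]]), 't': array([-91.02902385, 583.96689115, 847.12952577])}
[ 235.59964053 -496.72476562  238.2129114 ] [-3.06367695e+00 -6.89632094e-01  1.30713876e-05] 87.96273743656779 0.1 18.700000000000003
```

View pics/top0.png

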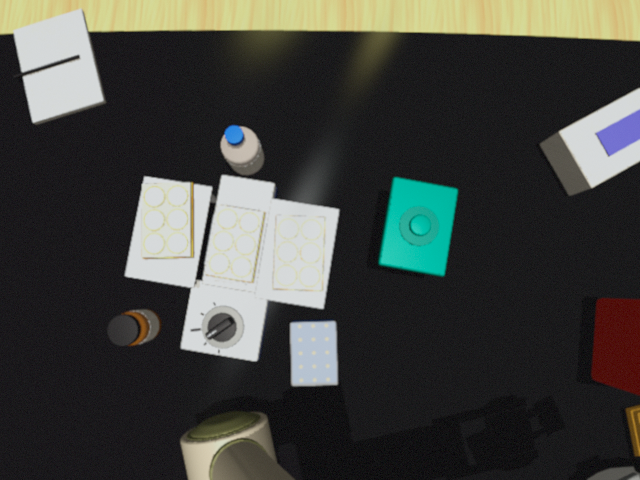

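View pics/scene0.png

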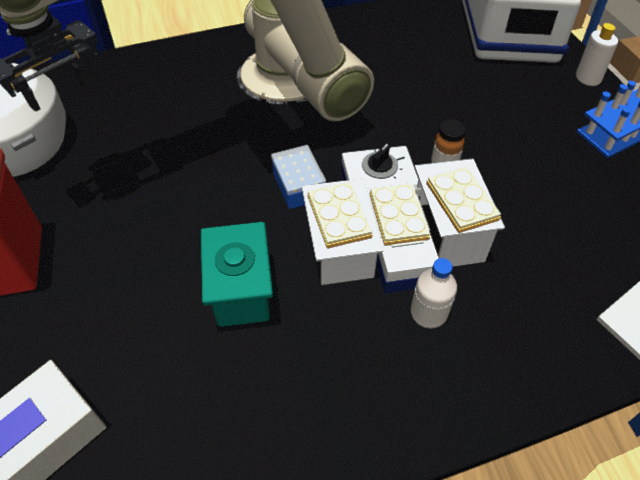

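The top view shows the left stand around (167,235), the right stand around (300,252), the shaker seat around (235,244) and the dial around (222,327). The bottle is at (242,150), the jar at (133,328) and the tipbox at (314,353). I'll enlarge it next to get accurate corners.

```bash
python3 - <<'E'
import cv2
a=cv2.imread("pics/top0.png")[165:370,115:345]
a=cv2.resize(a,None,fx=2.9,fy=2.9,interpolation=cv2.INTER_CUBIC)
for i in range(120,345,20):
    x=int((i-115)*2.9); cv2.line(a,(x,0),(x,6),(0,0,255),1); cv2.putText(a,str(i),(x,16),0,.35,(0,0,255))
for j in range(180,370,20):
    y=int((j-165)*2.9); cv2.line(a,(0,y),(6,y),(0,0,255),1); cv2.putText(a,str(j),(8,y),0,.35,(0,0,255))
cv2.imwrite("pics/top0c.png",a)
E
```

```text
(no output)
```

View pics/top0c.png

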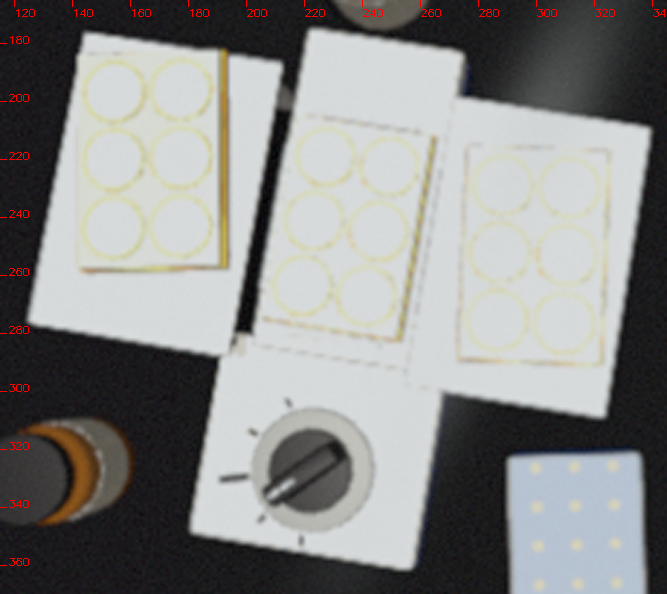

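```bash
cat > h.py <<'E'
import numpy as np, cv2
from plant import viewer
def unproj(px,z,cam="top"):
    c=viewer.calibration(cam); K,D,R,t=(np.array(c[k],float) for k in("K","D","R","t"))
    u=cv2.undistortPoints(np.array(px,float).reshape(-1,1,2),K,D).reshape(-1,2)
    d=np.c_[u,np.ones(len(u))]@R; o=-R.T@t
    z=np.broadcast_to(z,(len(u),)); return (o+d*((z-o[2])/d[:,2])[:,None])
def proj(X,cam="top"):
    c=viewer.calibration(cam); K,D,R,t=(np.array(c[k],float) for k in("K","D","R","t"))
    return cv2.projectPoints(np.array(X,float).reshape(-1,1,3),cv2.Rodrigues(R)[0],t,K,D)[0].reshape(-1,2)
def rect(P): # corners order: farleft, farright, nearright, nearleft
    P=P[:,:2]; c=P.mean(0); v=(P[0]-P[3]+P[1]-P[2])/2; w=(P[0]-P[1]+P[3]-P[2])/2
    return c.round(1),np.hypot(*v).round(1),np.hypot(*w).round(1),np.arctan2(v[1],v[0]).round(4),np.arctan2(-w[0],w[1]).round(4)
E
python3 - <<'E'
from h import *
f=lambda P:np.array(P)/2.9+[115,165]-.3
L=f([(84,32),(283,62),(228,355),(28,323)]);R=f([(457,97),(652,128),(607,417),(406,385)])
for z in(91.5,111.5): print(z,"L",rect(unproj(L,z)),"R",rect(unproj(R,z)))
pl=f([(78,53),(222,50),(220,266),(80,268)]);pr=f([(466,147),(610,150),(604,363),(457,360)])
for z in(111.5,131.5): print(z,"pL",rect(unproj(pl,z)),"pR",rect(unproj(pr,z)))
print("base",rect(unproj(f([(308,115),(437,135),(400,338),(263,318)]),90)))
print("deck far",unproj(f([(308,28),(464,52)]),70)); print("apron near",unproj(f([(190,533),(413,570)]),55))
print("dial disc",unproj(f([(313,470)]),59),"mark",unproj(f([(233,478)]),55),"ptr",unproj(f([(265,497),(342,452)]),99))
E
```

```text
91.5 L (array([601.1, 176. ]), np.float64(179.9), np.float64(124.0), np.float64(-0.15), np.float64(-0.1428)) R (array([565. , -51.3]), np.float64(175.4), np.float64(120.1), np.float64(-0.1506), np.float64(-0.1471))
111.5 L (array([598.8, 169.5]), np.float64(175.4), np.float64(120.9), np.float64(-0.15), np.float64(-0.1428)) R (array([563.6, -52.1]), np.float64(171.0), np.float64(117.1), np.float64(-0.1506), np.float64(-0.1471))
111.5 pL (array([618.5, 173.6]), np.float64(128.4), np.float64(84.8), np.float64(0.0412), np.float64(0.0264)) pR (array([564.3, -54.2]), np.float64(124.6), np.float64(84.9), np.float64(-0.0213), np.float64(-0.0098))
131.5 pL (array([615.7, 167.1]), np.float64(125.1), np.float64(82.7), np.float64(0.0412), np.float64(0.0264)) pR (array([562.9, -55. ]), np.float64(121.4), np.float64(82.7), np.float64(-0.0213), np.float64(-0.0098))
base (array([581.8,  56.4]), np.float64(124.7), np.float64(81.3), np.float64(-0.1739), np.float64(-0.1383))
deck far [[707.47509992  90.74131482  70.        ]
 [693.06838727  -7.22168886  70.        ]]
apron near [[393.11994611 158.50474016  55.        ]
 [372.75921843  19.78767871  55.        ]]
dial disc [[433.36344484  82.12239172  59.        ]] mark [[427.32350984 132.5947731   55.        ]] ptr [[420.84252415 102.161014    99.        ]
 [447.69303813  57.43625597  99.        ]]
```

```bash
cat >> h.py <<'E'
from plant import env
from scipy.spatial.transform import Rotation as Ro
SEAT=np.array([582.,59.]); YAW=-0.148
def own(P): P=np.atleast_2d(P)[:,:2]-SEAT; c,s=np.cos(YAW),np.sin(YAW); return P@np.array([[c,-s],[s,c]])
def world(x,y): c,s=np.cos(YAW),np.sin(YAW); return SEAT+[c*x-s*y,s*x+c*y]
def go(x,y,z,psi=None):
    "shift in tool axes (current orientation) to reach shaker-own x,y, world z; psi = tool-x angle relative to shaker x"
    s=env.state(); R=Ro.from_rotvec(s['eef_rot']).as_matrix(); d=np.r_[world(x,y),z]-s['tcp_pos']
    a=np.arctan2(R[1,0],R[0,0])-YAW
    print("t",s['clock'],"own",own(s['tcp_pos']).round(1),"z",round(s['tcp_pos'][2],1),"psi_rel",a.round(4),"shift",(R.T@d).round(1),
      "turn",None if psi is None else round((a-psi+np.pi)%(2*np.pi)-np.pi,4),"F",np.round(s['wrist_force'],1))
E
```

Request:
play_rows(
  moves="1 0 0 0 -0.163; 1 0 0 0 -0.163; 1 0 0 0 -0.163; 1 0 0 0 -0.163; 1 0 0 0 -0.163",
)

```text
clock: 0.72
tcp_pos: [235.6, -496.8, 238.4]
eef_rot: [-2.535, -1.854, -0.001]
wrist_force: [0.3, 0.3, -0.2]
gripper_width: 88.1
```

Request:
play_rows(
  moves="1 0 0 0 -0.163; 1 0 0 0 0",
)

```text
clock: 0.98
tcp_pos: [235.6, -496.8, 238.5]
eef_rot: [-2.383, -2.047, -0.0]
wrist_force: [1.0, 0.0, -0.2]
gripper_width: 88.3
```

```bash
python3 -c "
from h import *
go(0,-188,96,1.5708)"
```

```text
t 0.975 own [[-260.6 -600.8]] z 238.5 psi_rel 1.5674 shift [413.6 259.2 142.6] turn -0.0034 F [ 1.   0.  -0.2]
```

Request:
play_rows(
  moves="1 46 29 0 -0.003; 1 46 29 0 0; 1 46 29 0 0; 1 46 29 0 0; 1 46 29 0 0",
)

```text
clock: 1.6
tcp_pos: [413.8, -289.3, 238.7]
eef_rot: [-2.383, -2.047, -0.0]
wrist_force: [0.9, -0.9, 0.4]
gripper_width: 88.0
```

Request:
play_rows(
  moves="1 46 29 0 0; 1 46 29 0 0; 1 46 28 0 0; 1 45 27 0 0; 1 0 0 20 0",
)

```text
clock: 2.22
tcp_pos: [553.4, -123.7, 219.1]
eef_rot: [2.377, 2.051, 0.002]
wrist_force: [-0.1, -0.6, -0.8]
gripper_width: 88.4
```

```bash
python3 -c "
from h import *
go(0,-188,96,1.5708)"
```

```text
t 2.225 own [[  -1.3 -184.9]] z 219.1 psi_rel 1.5721 shift [ -3.1   1.  123.2] turn 0.0013 F [-0.1 -0.6 -0.8]
```

Request:
play_rows(
  moves="1 -3 1 41 0; 1 0 0 41 0; 1 0 0 41 0; 1 12 0 0 0; 1 12 0 0 0",
)

```text
clock: 2.85
tcp_pos: [556.3, -105.0, 97.2]
eef_rot: [2.379, 2.05, 0.001]
wrist_force: [-0.2, -0.8, -1.0]
gripper_width: 88.2
```

Request:
play_rows(
  moves="1 12 0 0 0; 1 12 0 0 0; 1 12 0 0 0; 1 12 0 0 0; 1 12 0 0 0",
)

```text
clock: 3.48
tcp_pos: [564.4, -45.5, 95.8]
eef_rot: [2.379, 2.052, -0.0]
wrist_force: [0.4, -1.2, 1.2]
gripper_width: 88.3
```

```bash
python3 - <<'E'
from h import *
go(0,-52,95,1.5708)
a=viewer.camera("top")[165:370,115:345,::-1]; b=viewer.camera("scene")[140:300,270:510,::-1]
cv2.imwrite("pics/p1.png",np.hstack([cv2.resize(a,(430,383),interpolation=2),cv2.resize(b,(370,383*1),interpolation=2)]))
E
```

```text
t 3.475 own [[  -1.9 -106. ]] z 95.8 psi_rel 1.5717 shift [54.   2.   0.8] turn 0.0009 F [ 0.4 -1.2  1.2]
```

View pics/p1.png

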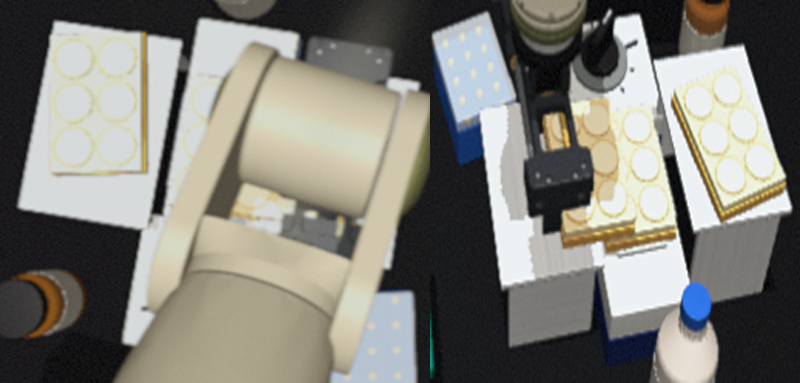

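Camera shows the plate square against both fingers and sliding partly over the seated plate. I'll keep pushing, slower towards the end, then back off.

Request:
play_rows(
  moves="1 12 0 0 0; 1 12 0 0 0; 1 9 0 0 0; 1 6 0 0 0; 1 5 0 0 0",
)

```text
clock: 4.2
tcp_pos: [570.8, -2.4, 95.7]
eef_rot: [-2.378, -2.052, 0.0]
wrist_force: [-0.8, -1.2, -0.6]
gripper_width: 87.7
```

Request:
play_rows(
  moves="1 4 0 0 0; 1 3 0 0 0; 1 2 0 0 0; 1 0 0 0 0",
)

```text
clock: 4.7
tcp_pos: [572.1, 6.2, 95.8]
eef_rot: [2.379, 2.052, 0.0]
wrist_force: [0.4, -0.2, 0.1]
gripper_width: 88.4
```

```bash
python3 -c "
from h import *
go(0,-52,95,1.5708)"
```

```text
t 4.7 own [[ -2.  -53.7]] z 95.8 psi_rel 1.5718 shift [1.7 2.  0.8] turn 0.001 F [ 0.4 -0.2  0.1]
```

Request:
play_rows(
  moves="1 -15 0 0 0; 1 0 0 -60 0; 1 -20 0 -60 0; 1 -62 0 0 0; 1 -62 0 0 0",
)

```text
clock: 5.32
tcp_pos: [548.3, -153.2, 215.9]
eef_rot: [2.377, 2.052, 0.001]
wrist_force: [0.6, -0.1, 0.3]
gripper_width: 87.9
```

Request:
play_rows(
  moves="1 -62 0 0 0; 1 -62 0 0 0; 1 0 0 0 0",
)

```text
clock: 5.7
tcp_pos: [529.1, -278.2, 214.4]
eef_rot: [-2.385, -2.045, 0.001]
wrist_force: [-0.5, 0.4, -0.6]
gripper_width: 88.3
```

```bash
python3 - <<'E'
from h import *
go(0,-52,95,1.5708)
a=viewer.camera("top")[:,:,::-1]; cv2.imwrite("pics/top2.png",a)
a=cv2.resize(a[165:370,115:345],None,fx=2.9,fy=2.9,interpolation=cv2.INTER_CUBIC)
cv2.imwrite("pics/p2.png",a)
E
```

```text
t 5.7 own [[  -2.6 -341.3]] z 214.4 psi_rel 1.5659 shift [289.3   1.2 119.3] turn -0.0049 F [-0.5  0.4 -0.6]
```

View pics/p2.png

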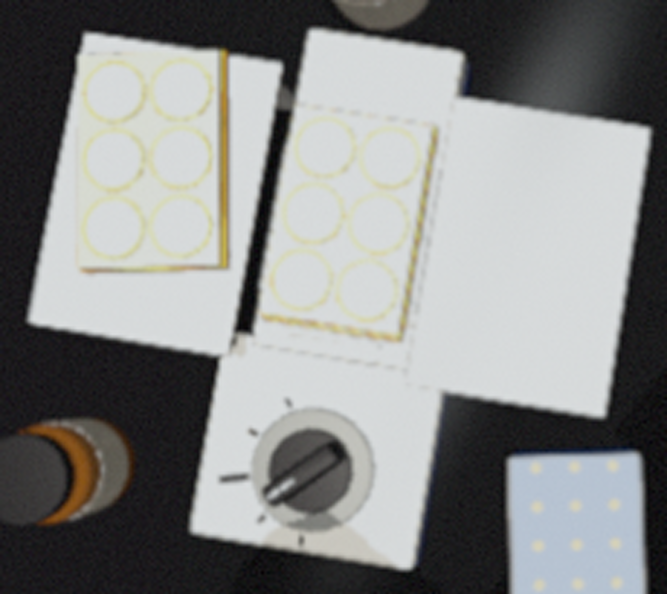

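```bash
python3 - <<'E'
from h import *
f=lambda P:np.array(P)/2.9+[115,165]-.3
for n,P,z in(("base wells",[(327,157),(389,165),(313,220),(378,231),(302,285),(366,296)],90),("2nd wells",[(325,148),(390,157),(313,213),(379,223),(301,280),(367,290)],110),("high",[(114,91),(181,90),(112,159),(181,158),(112,227),(182,226)],131.5)):
    Q=unproj(f(P),z); v=(Q[0]+Q[1]-Q[4]-Q[5]); print(n,own(Q.mean(0,keepdims=True)),np.arctan2(v[1],v[0])-YAW, np.hypot(*v[:2])/2)
for c,z in(([(303,103),(435,124),(401,335),(258,315)],110),([(308,115),(437,135),(400,338),(263,318)],90)):
    P=unproj(f(c),z);print(rect(P),own(P))
E
```

```text
base wells [[-0.20720242  1.01434394]] -0.009367248175159382 79.28872520476871
2nd wells [[ 2.67927454 -2.01215119]] -0.0013898989178972865 79.07951871739883
high [[ 17.20380663 113.45163959]] 0.18564759006872578 78.95100278181363
(array([584.3,  54.7]), np.float64(126.5), np.float64(82.0), np.float64(-0.1588), np.float64(-0.1372)) [[ 66.15387932  35.03365247]
 [ 66.0386242  -44.33653038]
 [-59.41904884 -45.57275026]
 [-61.30179386  39.00315938]]
(array([581.8,  56.4]), np.float64(124.7), np.float64(81.3), np.float64(-0.1739), np.float64(-0.1383)) [[ 62.37533424  35.43551544]
 [ 62.59755789 -43.9632738 ]
 [-61.47392834 -42.61373471]
 [-62.83329349  40.53774996]]
```

Second plate is on the pile and square, about x +3 and y −2 to −3 off. I'll tidy that at the end together with the third plate. Next is the high plate: push it square from its far end while it is still on its stand.

Request:
play_rows(
  moves="0.5 0 0 0 0.174; 0.5 0 0 0 0.174; 0.5 0 0 0 0.174; 0.5 0 0 0 0.174; 0.5 0 0 0 0.174",
)

```text
clock: 6.38
tcp_pos: [530.8, -272.2, 215.2]
eef_rot: [-3.023, -0.853, -0.0]
wrist_force: [-0.0, -0.4, 0.6]
gripper_width: 44.1
```

Request:
play_rows(
  moves="0.5 0 0 0 0.174; 0.5 0 0 0 0.174; 0.5 0 0 0 0.174; 0.5 0 0 0 0.174; 0.5 0 0 0 0",
)

```text
clock: 7.0
tcp_pos: [530.8, -272.5, 215.2]
eef_rot: [-3.134, 0.218, -0.0]
wrist_force: [-0.2, -0.1, -0.5]
gripper_width: 44.8
```

```bash
python3 -c "
from h import *
go(107,113,116,0)
print(own(unproj([(242,150)],90)), own(unproj([(235,134)],150)))"
```

```text
t 7.0 own [[  -1.8 -335.4]] z 215.2 psi_rel 0.0088 shift [ 112.7 -447.4   99.3] turn 0.0088 F [-0.2 -0.1 -0.5]
[[164.61700061  15.81137476]] [[173.47289437  19.67558654]]
```

Request:
play_rows(
  moves="0.5 12.5 -49.7 0 0.009; 0.5 12.5 -49.7 0 0; 0.5 12.5 -49.7 0 0; 0.5 12.5 -49.7 0 0; 0.5 12.5 -49.7 0 0",
)

```text
clock: 7.62
tcp_pos: [629.7, -34.8, 215.2]
eef_rot: [-3.133, 0.229, -0.0]
wrist_force: [1.2, -0.1, 0.9]
gripper_width: 43.8
```

Request:
play_rows(
  moves="0.5 12.5 -49.7 0 0; 0.5 12.5 -49.7 0 0; 0.5 12.5 -49.7 0 0; 0.5 12.5 -49.7 0 0; 0.5 0 0 0 0",
)

```text
clock: 8.25
tcp_pos: [708.7, 155.9, 214.1]
eef_rot: [-3.133, 0.223, 0.001]
wrist_force: [-1.2, -0.1, -0.6]
gripper_width: 44.2
```

```bash
python3 -c "
from h import *
go(107,113,116,0)"
```

```text
t 8.25 own [[111.  114.6]] z 214.1 psi_rel 0.0057 shift [-3.9  1.6 98.1] turn 0.0057 F [-1.2 -0.1 -0.6]
```

Request:
play_rows(
  moves="0.5 0 0 49 0.006; 0.5 0 0 49 0; 0.5 -10 1.5 0 0; 0.5 -6 0 0 0; 0.5 -6 0 0 0",
)

```text
clock: 8.88
tcp_pos: [686.9, 153.5, 118.1]
eef_rot: [-3.132, 0.245, -0.003]
wrist_force: [0.2, 0.3, -1.1]
gripper_width: 43.9
```

Request:
play_rows(
  moves="0.5 -5 0 0 0; 0.5 -4 0 0 0; 0.5 -3 0 0 0; 0.5 -2 0 0 0; 0.5 0 0 0 0",
)

```text
clock: 9.5
tcp_pos: [672.9, 156.1, 117.0]
eef_rot: [-3.132, 0.247, 0.0]
wrist_force: [0.4, 0.0, 0.5]
gripper_width: 44.3
```

```bash
python3 - <<'E'
from h import *
go(75,113,116,0)
a=viewer.camera("top")[165:370,115:345,::-1]; b=viewer.camera("scene")[140:300,270:510,::-1]
cv2.imwrite("pics/p3.png",np.hstack([cv2.resize(a,(430,383),interpolation=2),cv2.resize(b,(370,383*1),interpolation=2)]))
E
```

```text
t 9.5 own [[ 75.6 109.4]] z 117.0 psi_rel -0.0092 shift [-0.7 -3.6  1. ] turn -0.0092 F [0.4 0.  0.5]
```

View pics/p3.png

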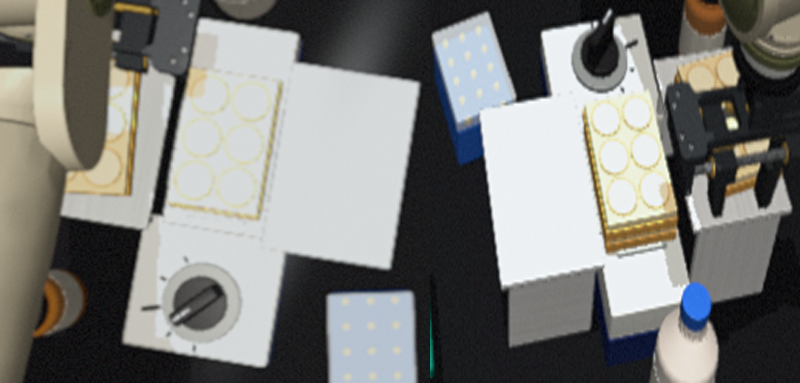

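Third plate has moved back along x and is partly squared; its edge slope suggests about 0.1 rad is left. Two-finger side push next.

Request:
play_rows(
  moves="0.5 8 0 0 0; 0.5 0 0 -50 0; 0.5 -10 -30 -30 0; 1 -35 -30 0 0; 1 -35 -20 0 0",
)

```text
clock: 10.22
tcp_pos: [614.1, 247.4, 197.1]
eef_rot: [-3.132, 0.246, -0.001]
wrist_force: [-0.8, -0.2, -1.0]
gripper_width: 62.2
```

Request:
play_rows(
  moves="1 0 0 0 -0.174; 1 0 0 0 -0.174; 1 0 0 0 -0.174; 1 0 0 0 -0.174; 1 0 0 0 -0.174",
)

```text
clock: 10.85
tcp_pos: [614.9, 246.2, 197.0]
eef_rot: [-2.941, -1.104, 0.0]
wrist_force: [0.4, -0.2, 0.1]
gripper_width: 88.2
```

Request:
play_rows(
  moves="1 0 0 0 -0.174; 1 0 0 0 -0.174; 1 0 0 0 -0.174; 1 0 0 0 -0.174; 1 0 0 0 0",
)

```text
clock: 11.48
tcp_pos: [614.9, 246.2, 196.9]
eef_rot: [-2.396, -2.032, 0.0]
wrist_force: [-0.1, 0.7, 0.3]
gripper_width: 88.3
```

```bash
python3 -c "
from h import *
go(0,188,115.5,1.5708)"
```

```text
t 11.475 own [[  4.9 190. ]] z 196.9 psi_rel 1.5551 shift [-2.1 -4.9 81.4] turn -0.0157 F [-0.1  0.7  0.3]
```

Request:
play_rows(
  moves="1 0 -3 40 -0.016; 1 0 0 41 0; 1 -12 0 0 0; 1 -12 0 0 0; 1 -12 0 0 0",
)

```text
clock: 12.1
tcp_pos: [606.8, 210.1, 117.4]
eef_rot: [2.378, 2.051, 0.003]
wrist_force: [0.2, 0.7, 0.9]
gripper_width: 88.4
```

Request:
play_rows(
  moves="1 -11 0 0 0; 1 -11 0 0 0; 1 -11 0 0 0; 1 -11 0 0 0; 1 -11 0 0 0",
)

```text
clock: 12.72
tcp_pos: [598.2, 156.0, 116.0]
eef_rot: [-2.378, -2.053, 0.0]
wrist_force: [0.5, 1.6, 0.4]
gripper_width: 88.3
```

Request:
play_rows(
  moves="1 -10 0 0 0; 1 -8 0 0 0; 1 -7 0 0 0; 1 -6 0 0 0; 1 0 0 0 0",
)

```text
clock: 13.35
tcp_pos: [593.7, 125.7, 116.0]
eef_rot: [-2.378, -2.053, 0.0]
wrist_force: [0.9, 0.4, 0.1]
gripper_width: 88.4
```

```bash
python3 - <<'E'
from h import *
go(0,50,115.5,1.5708)
a=viewer.camera("top")[165:370,115:345,::-1]; b=viewer.camera("scene")[140:300,270:510,::-1]
cv2.imwrite("pics/p4.png",np.hstack([cv2.resize(a,(430,383),interpolation=2),cv2.resize(b,(370,383*1),interpolation=2)]))
E
```

```text
t 13.35 own [[ 1.8 67.7]] z 116.0 psi_rel 1.5724 shift [-17.7  -1.8   0.5] turn 0.0016 F [0.9 0.4 0.1]
```

View pics/p4.png

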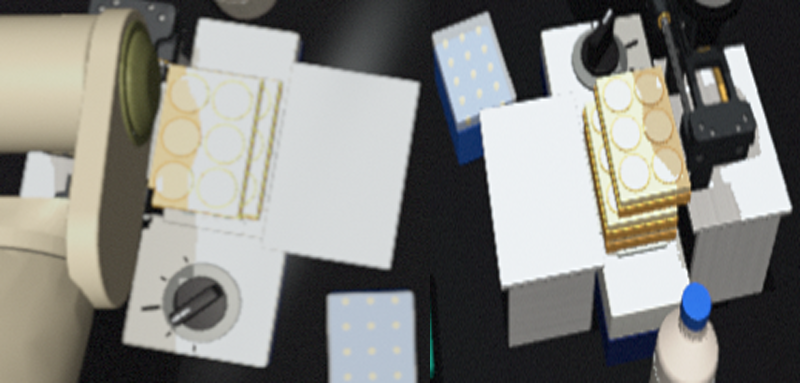

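Third plate is sliding across square. I'll finish this push, then go over to the right side and push both plates flush from there.

Request:
play_rows(
  moves="1 -6 0 0 0; 1 -4 0 0 0; 1 -4 0 0 0; 1 -3 0 0 0; 1 0 0 0 0",
)

```text
clock: 14.08
tcp_pos: [591.3, 109.0, 116.1]
eef_rot: [2.378, 2.053, 0.0]
wrist_force: [-0.1, 0.4, 0.2]
gripper_width: 87.8
```

Request:
play_rows(
  moves="1 15 0 0 0; 1 0 0 -40 0; 1 0 0 -40 0; 1 -40 0 0 0; 1 -40 0 0 0",
)

```text
clock: 14.7
tcp_pos: [581.9, 45.3, 196.5]
eef_rot: [2.375, 2.055, 0.001]
wrist_force: [0.6, -0.5, 0.5]
gripper_width: 88.0
```

Request:
play_rows(
  moves="1 -40 0 0 0; 1 -40 0 0 0; 1 0 0 0 0",
)

```text
clock: 15.08
tcp_pos: [570.3, -35.5, 196.1]
eef_rot: [2.38, 2.05, 0.0]
wrist_force: [0.7, -0.3, 0.2]
gripper_width: 87.9
```

```bash
python3 -c "
from h import *
go(0,-85,95.5,1.5708)"
```

```text
t 15.075 own [[  2.4 -95.1]] z 196.1 psi_rel 1.5702 shift [ 10.2  -2.4 100.6] turn -0.0006 F [ 0.7 -0.3  0.2]
```

Request:
play_rows(
  moves="1 0 0 50 0; 1 0 0 50 0; 1 12 0 0 0; 1 10 0 0 0; 1 8 0 0 0",
)

```text
clock: 15.7
tcp_pos: [574.9, -3.1, 96.4]
eef_rot: [2.376, 2.055, 0.001]
wrist_force: [0.5, -0.2, 0.4]
gripper_width: 87.8
```

Request:
play_rows(
  moves="1 6 0 0 0; 1 4 0 0 0; 1 2.5 0 0 0; 1 1 0 0 0; 1 0 0 0 0",
)

```text
clock: 16.32
tcp_pos: [576.6, 8.7, 96.1]
eef_rot: [2.378, 2.053, 0.0]
wrist_force: [-0.1, -1.7, 0.4]
gripper_width: 88.1
```

```bash
python3 -c "
from h import *
go(0,-51.3,95.5,1.5708)"
```

```text
t 16.325 own [[  2.1 -50.6]] z 96.1 psi_rel 1.5725 shift [-0.7 -2.1  0.6] turn 0.0017 F [-0.1 -1.7  0.4]
```

Request:
play_rows(
  moves="1 -12 0 0 0; 1 0 0 -50 0; 1 0 0 -50 0; 1 -62 0 0 0; 1 -62 0 0 0",
)

```text
clock: 16.95
tcp_pos: [556.3, -127.3, 196.5]
eef_rot: [2.375, 2.055, 0.001]
wrist_force: [0.6, 0.0, -1.0]
gripper_width: 87.8
```

Request:
play_rows(
  moves="0.5 -62 0 0 0; 0.5 -62 0 0 0; 0.5 0 0 0 0",
)

```text
clock: 17.32
tcp_pos: [537.3, -252.7, 195.4]
eef_rot: [-2.383, -2.046, 0.001]
wrist_force: [0.3, -0.1, 0.3]
gripper_width: 60.1
```

```bash
python3 - <<'E'
from h import *
go(100,0,95.5,0)
a=viewer.camera("top")[:,:,::-1]; cv2.imwrite("pics/top5.png",a)
a=cv2.resize(a[165:370,115:345],None,fx=2.9,fy=2.9,interpolation=cv2.INTER_CUBIC)
cv2.imwrite("pics/p5.png",a)
E
```

```text
t 17.325 own [[   1.8 -314.8]] z 195.4 psi_rel 1.5671 shift [315.2  97.1  99.8] turn 1.5671 F [ 0.3 -0.1  0.3]
```

View pics/p5.png

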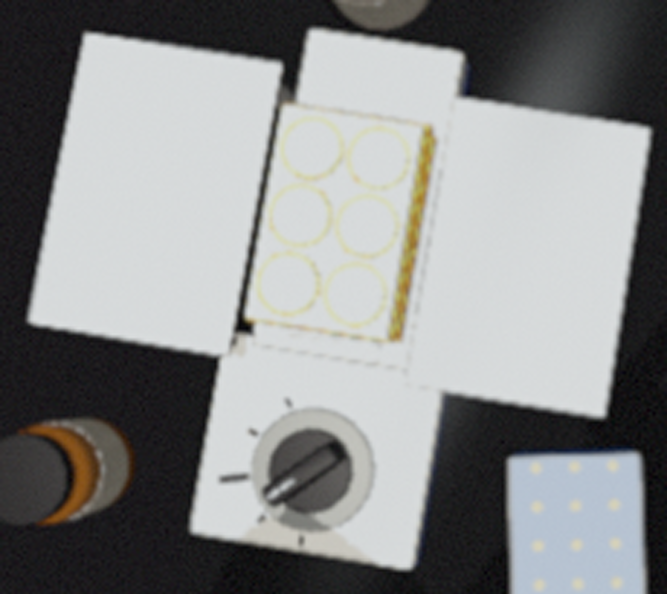

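```bash
python3 - <<'E'
from h import *
f=lambda P:np.array(P)/2.9+[115,165]-.3
Q=unproj(f([(311,148),(380,158),(300,215),(367,226),(289,284),(355,295)]),130); v=Q[0]+Q[1]-Q[4]-Q[5]
print("3rd",own(Q.mean(0,keepdims=True)),np.arctan2(v[1],v[0])-YAW,np.hypot(*v[:2])/2)
P=unproj(f([(279,101),(430,123),(390,341),(244,319)]),130); print(rect(P),own(P))
for dx,z in((0,90),(0,110),(2.9,110),(0,130)):
    for s in(1,-1): print(dx,z,s,((proj([[*world(dx+64*s,-42.75),z],[*world(dx+64*s,42.75),z]])+.3-[115,165])*2.9).round(0).tolist())
E
```

```text
3rd [[-1.21301246  0.85168672]] 0.004341500549155164 79.30804821894374
(array([581.3,  58.9]), np.float64(126.7), np.float64(86.4), np.float64(-0.1436), np.float64(-0.1362)) [[ 62.13583347  44.26012552]
 [ 63.16282534 -44.09898077]
 [-63.55938728 -42.64745716]
 [-64.57291186  41.68961143]]
0 90 1 [[435.0, 132.0], [297.0, 111.0]]
0 90 -1 [[400.0, 342.0], [259.0, 319.0]]
0 110 1 [[432.0, 127.0], [290.0, 105.0]]
0 110 -1 [[395.0, 342.0], [251.0, 319.0]]
2.9 110 1 [[433.0, 122.0], [290.0, 100.0]]
2.9 110 -1 [[396.0, 337.0], [252.0, 314.0]]
0 130 1 [[428.0, 121.0], [282.0, 98.0]]
0 130 -1 [[390.0, 342.0], [242.0, 318.0]]
```

Third plate measures (−1.2, 0.9) mm with yaw error 0.004, so it is good. The second plate still overhangs about +3 mm in x. I'll do a flush nudge from the far end.

Request:
play_rows(
  moves="0.5 0 0 0 0.174; 0.5 0 0 0 0.174; 0.5 0 0 0 0.174; 0.5 0 0 0 0.174; 0.5 0 0 0 0.174",
)

```text
clock: 18.0
tcp_pos: [538.8, -246.8, 196.0]
eef_rot: [-3.022, -0.854, 0.0]
wrist_force: [0.1, -0.2, -0.2]
gripper_width: 44.6
```

Request:
play_rows(
  moves="0.5 0 0 0 0.174; 0.5 0 0 0 0.174; 0.5 0 0 0 0.174; 0.5 0 0 0 0.174; 0.5 0 0 0 0",
)

```text
clock: 18.62
tcp_pos: [538.9, -247.1, 196.1]
eef_rot: [-3.134, 0.217, 0.0]
wrist_force: [-0.3, -0.7, -0.4]
gripper_width: 43.6
```

Request:
play_rows(
  moves="0.5 15 -52 0 0; 0.5 15 -52 0 0; 0.5 15 -52 0 0; 0.5 15 -52 0 0; 0.5 15 -52 0 0",
)

```text
clock: 19.25
tcp_pos: [649.8, 1.0, 196.1]
eef_rot: [-3.134, 0.213, 0.0]
wrist_force: [0.5, -0.6, -0.7]
gripper_width: 44.2
```

Request:
play_rows(
  moves="0.5 15 -50 0 0; 0.5 0 0 0 0",
)

```text
clock: 19.5
tcp_pos: [671.7, 50.0, 195.4]
eef_rot: [-3.134, 0.207, 0.001]
wrist_force: [0.1, 0.3, -0.2]
gripper_width: 43.9
```

```bash
python3 -c "
from h import *
go(90,0,96,0)"
```

```text
t 19.5 own [[90.   4.3]] z 195.4 psi_rel 0.016 shift [-0.   4.4 99.4] turn 0.016 F [ 0.1  0.3 -0.2]
```

Request:
play_rows(
  moves="0.5 0 4 50 0.01; 0.5 0 0 49 0; 0.5 0 0 0 0",
)

```text
clock: 19.88
tcp_pos: [668.8, 41.5, 93.9]
eef_rot: [-3.133, 0.234, 0.012]
wrist_force: [1.0, -0.1, 1.4]
gripper_width: 43.7
```

```bash
python3 -c "
from h import *
go(72.2,0,96,0)"
```

```text
t 19.875 own [[88.4 -4.5]] z 93.9 psi_rel -0.0014 shift [-16.2  -4.5  -2. ] turn -0.0014 F [ 1.  -0.1  1.4]
```

Request:
play_rows(
  moves="0.5 -3 0 0 0; 0.5 -4 0 0 0; 0.5 0 0 0 0",
)

```text
clock: 20.25
tcp_pos: [664.1, 43.0, 98.7]
eef_rot: [3.133, -0.237, 0.004]
wrist_force: [-0.0, -0.0, 0.5]
gripper_width: 44.2
```

```bash
python3 -c "
from h import *
go(72.2,0,96,0)"
```

```text
t 20.25 own [[83.6 -3.7]] z 98.7 psi_rel -0.0027 shift [-11.4  -3.7   2.7] turn -0.0027 F [-0.  -0.   0.5]
```

Request:
play_rows(
  moves="0.5 -3 0 2 0; 0.5 -3 0 0 0; 0.5 -2 0 0 0; 0.5 -2 0 0 0; 0.5 0 0 0 0",
)

```text
clock: 20.88
tcp_pos: [653.9, 44.5, 95.1]
eef_rot: [-3.133, 0.237, 0.0]
wrist_force: [-0.5, 0.1, -0.6]
gripper_width: 44.3
```

```bash
python3 -c "
from h import *
go(72.2,0,96,0)"
```

```text
t 20.875 own [[73.3 -3.8]] z 95.1 psi_rel -0.0032 shift [-1.1 -3.8 -0.9] turn -0.0032 F [-0.5  0.1 -0.6]
```

Request:
play_rows(
  moves="0.5 -1 0 0 0; 0.5 0 0 0 0; 0.5 10 0 0 0; 0.5 0 0 -40 0; 0.5 0 0 -50 0",
)

```text
clock: 21.5
tcp_pos: [663.1, 42.9, 185.1]
eef_rot: [-3.132, 0.238, 0.004]
wrist_force: [0.0, 0.5, 0.6]
gripper_width: 43.7
```

Request:
play_rows(
  moves="0.5 -45 0 0 0; 0.5 -45 0 0 0; 0.5 -45 0 0 0; 0.5 -45 0 0 0; 0.5 -45 0 0 0",
)

```text
clock: 22.12
tcp_pos: [439.7, 77.1, 185.2]
eef_rot: [-3.133, 0.238, -0.001]
wrist_force: [0.6, 0.1, 1.2]
gripper_width: 44.2
```

Request:
play_rows(
  moves="0.5 0 0 0 -0.174; 0.5 0 0 0 -0.174; 0.5 0 0 0 -0.174; 0.5 0 0 0 -0.174; 0.5 0 0 0 -0.174",
)

```text
clock: 22.75
tcp_pos: [441.2, 76.9, 185.3]
eef_rot: [2.938, 1.113, 0.0]
wrist_force: [0.4, 0.2, 0.7]
gripper_width: 43.9
```

Request:
play_rows(
  moves="0.5 0 0 0 -0.174; 0.5 0 0 0 -0.174; 0.5 0 0 0 -0.174; 0.5 0 0 0 -0.174; 0.5 0 0 0 -0.174",
)

```text
clock: 23.38
tcp_pos: [441.2, 76.8, 185.3]
eef_rot: [2.195, 2.247, 0.0]
wrist_force: [0.1, -0.5, 0.3]
gripper_width: 44.0
```

Request:
play_rows(
  moves="0.5 0 0 0 -0.174; 0.5 0 0 0 -0.174; 0.5 0 0 0 -0.172; 0.5 0 0 0 0",
)

```text
clock: 23.88
tcp_pos: [441.1, 76.9, 185.2]
eef_rot: [1.553, 2.73, 0.0]
wrist_force: [-0.2, 0.1, 0.3]
gripper_width: 44.4
```

```bash
python3 - <<'E'
from h import *
go(-150,0,73,2.26)
a=viewer.camera("scene")[:,:,::-1]; cv2.imwrite("pics/sc6.png",a); cv2.imwrite("pics/top6.png",viewer.camera("top")[:,:,::-1])
cv2.imwrite("pics/p6.png",cv2.resize(a[130:290,310:510],None,fx=3.7,fy=3.7,interpolation=2))
E
```

```text
t 23.875 own [[-142.    -3.1]] z 185.2 psi_rel 2.2552 shift [  7.5  -4.2 112.2] turn -0.0048 F [-0.2  0.1  0.3]
```

View pics/p6.png

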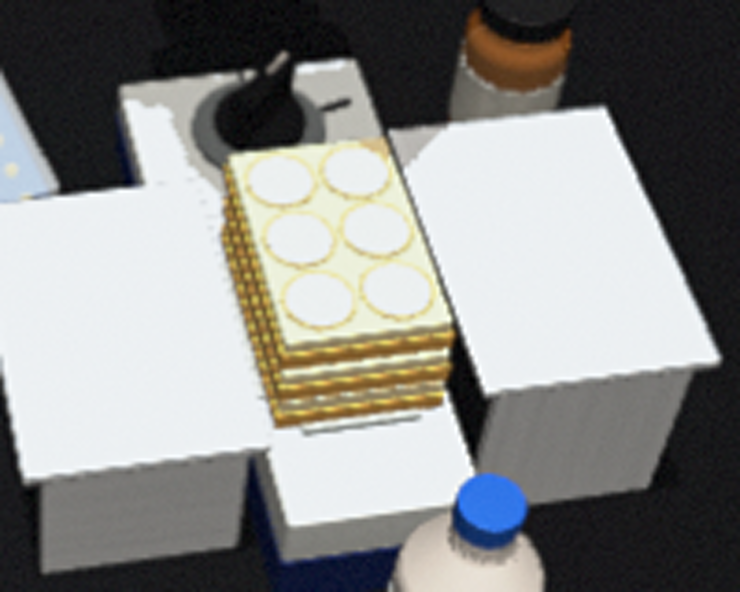

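Seen from the front corner, the pile's edges line up evenly. Now grip the dial.

Request:
play_rows(
  moves="0.5 7.5 -4 35 -0.005; 0.5 0 0 30 0; 0.5 0 0 25 0; 0.5 0 0 10 0; 0.5 0 0 9 0",
  force=20,
)

```text
clock: 24.6
tcp_pos: [433.7, 81.3, 76.0]
eef_rot: [1.546, 2.734, 0.001]
wrist_force: [0.7, 0.1, 0.3]
gripper_width: 43.8
```

```bash
python3 -c "
from h import *
go(-150,0,76,1.8416)"
```

```text
t 24.6 own [[-150.     0.2]] z 76.0 psi_rel 2.2607 shift [-0.1 -0.2  0. ] turn 0.4191 F [0.7 0.1 0.3]
```

Request:
play_rows(
  moves="0 0 0 0 0; 0 0 0 0 0; 0 0 0 0 0; 0 0 0 0 0",
)

```text
clock: 25.1
tcp_pos: [435.2, 81.5, 76.7]
eef_rot: [1.543, 2.732, 0.005]
wrist_force: [7.4, 4.7, -4.1]
gripper_width: 14.0
```

Request:
play_rows(
  moves="0 0 0 0 0.105; 0 0 0 0 0.105; 0 0 0 0 0.105; 0 0 0 0 0.104; 0 0 0 0 0",
)

```text
clock: 25.72
tcp_pos: [434.0, 81.2, 76.6]
eef_rot: [2.078, 2.354, 0.002]
wrist_force: [1.6, -1.2, 4.4]
gripper_width: 13.8
```

```bash
python3 -c "
from h import *
go(-150,0,76,1.8416); print(env.state()['ft_torque'])"
```

```text
t 25.725 own [[-1.497e+02  1.000e-01]] z 76.6 psi_rel 1.8435 shift [-0.1 -0.3  0.6] turn 0.0019 F [ 1.6 -1.2  4.4]
[-0.20476402 -0.24952683 -0.04348128]
```

Dial gripped on its 14 mm bar and turned. Release, rise and look.

Request:
play_rows(
  moves="0.5 0 0 0 0; 0.5 0 0 0 0; 0.5 0 0 0 0; 0.5 0 0 -40 0; 0.5 0 0 -60 0",
)

```text
clock: 26.35
tcp_pos: [432.4, 81.4, 176.3]
eef_rot: [-2.077, -2.353, 0.004]
wrist_force: [0.9, 0.0, -0.2]
gripper_width: 44.0
```

Request:
play_rows(
  moves="0.5 -60 0 0 0; 0.5 -60 0 0 0; 0.5 -60 0 0 0; 0.5 -60 0 0 0; 0.5 -60 0 0 0",
)

```text
clock: 26.98
tcp_pos: [470.2, -218.3, 176.0]
eef_rot: [-2.079, -2.355, -0.0]
wrist_force: [0.1, 0.3, 0.2]
gripper_width: 44.4
```

```bash
python3 - <<'E'
from h import *
go(-150,0,76,1.8416)
a=viewer.camera("top")[:,:,::-1]; cv2.imwrite("pics/top7.png",a)
cv2.imwrite("pics/p7.png",cv2.resize(a[165:370,115:345],None,fx=2.9,fy=2.9,interpolation=cv2.INTER_CUBIC))
E
```

```text
t 26.975 own [[ -69.7 -290.8]] z 176.0 psi_rel 1.843 shift [301.6   0.8 100.1] turn 0.0014 F [0.1 0.3 0.2]
```

View pics/p7.png

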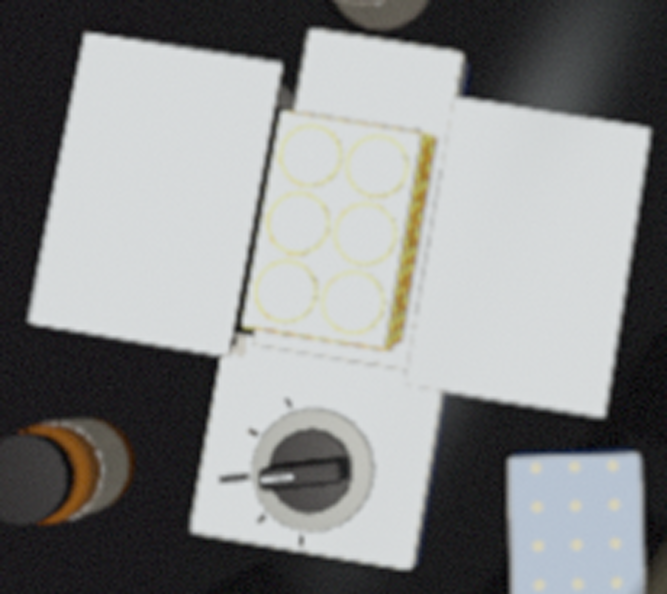

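The dial pointer is on the long mark: pointer tip (262,480), mark (233,478). However, the top plate's wells moved about 7 crop px toward the robot, roughly 4 mm. I'll check the pile against predicted edges.

```bash
python3 - <<'E'
from h import *
f=lambda P:np.array(P)/2.9+[115,165]-.3
Q=unproj(f([(309,155),(377,166),(298,222),(365,233),(286,291),(352,302)]),130);v=Q[0]+Q[1]-Q[4]-Q[5]
print("3rd",own(Q.mean(0,keepdims=True)),np.arctan2(v[1],v[0])-YAW)
d=unproj(f([(262,480),(345,467)]),99); v=own(d)[0]-own(d)[1]; print("dial",np.arctan2(v[1],-v[0]))
def panel(cam,x0,y0,w,h,k):
    a=np.mean([viewer.camera(cam).astype(float) for _ in range(8)],0).astype(np.uint8)[:,:,::-1]
    a=cv2.resize(a[y0:y0+h,x0:x0+w],None,fx=k,fy=k,interpolation=cv2.INTER_CUBIC)
    for z in(70,90,110,130):
        for s in(1,-1):
            for t in(1,-1):
                p=(proj([[*world(64*s,42.75*t),z]],cam)[0]+.5-[x0,y0])*k-.5
                cv2.circle(a,tuple(int(round(q)) for q in p),3,{70:(0,0,255),90:(255,0,0),110:(0,160,0),130:(255,0,255)}[z],1)
    return a
A=panel("scene",362,165,78,85,5); B=panel("top",190,190,80,100,4.25)
print(A.shape,B.shape); cv2.imwrite("pics/p8.png",np.hstack([A,B[:425]]))
E
```

```text
3rd [[-5.49156835  1.55025753]] 0.00010138524175218322
dial 1.2542494487120337
(425, 390, 3) (425, 340, 3)
```

View pics/p8.png

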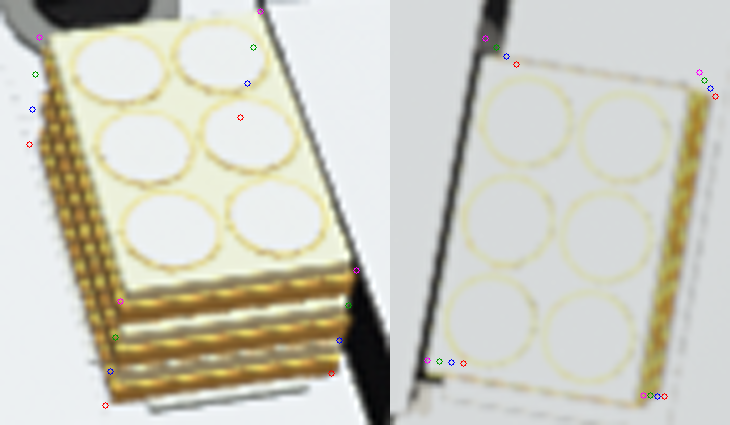

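```bash
python3 - <<'E'
from h import *
from scipy.ndimage import map_coordinates as mc
new=np.mean([viewer.camera("scene").astype(float) for _ in range(15)],0); np.save("new.npy",new)
old=cv2.imread("pics/scene0.png")[:,:,::-1].astype(float)
ys=np.linspace(-32,32,40)
def prof(im,zs,x=64,sh=(0,0)):
    out=[]
    for z in zs:
        p=proj([[*world(x,y),z] for y in ys],"scene"); out.append([mc(im[...,c],[p[:,1],p[:,0]],order=1).mean() for c in(0,2)])
    return np.array(out).round(0).astype(int)
z=np.arange(146,64,-2)
print("z, new(R,B), old")
for q,a,b in zip(z,prof(new,z),prof(old,z)): print(q,a,b)
E
```

```text
z, new(R,B), old
146 [228 188] [204 183]
144 [230 192] [209 188]
142 [233 206] [211 188]
140 [236 218] [213 192]
138 [233 212] [217 203]
136 [203 168] [219 208]
134 [166 123] [222 213]
132 [149 100] [224 217]
130 [160  94] [226 220]
128 [192  92] [229 223]
126 [182  75] [231 225]
124 [152  56] [233 228]
122 [135  45] [235 230]
120 [131  47] [235 230]
118 [147  75] [236 231]
116 [187 136] [235 231]
114 [224 194] [235 230]
112 [220 188] [235 229]
110 [181 142] [235 227]
108 [155 110] [234 224]
106 [150  95] [233 219]
104 [177  94] [232 215]
102 [194  86] [230 200]
100 [167  65] [229 190]
98 [143  50] [226 185]
96 [132  46] [230 199]
94 [137  58] [235 216]
92 [160  92] [237 219]
90 [179 125] [220 192]
88 [164 116] [182 142]
86 [151 103] [155 110]
84 [152  96] [152  96]
82 [178  95] [178  95]
80 [196  87] [197  87]
78 [168  65] [168  65]
76 [143  50] [144  50]
74 [134  54] [134  55]
72 [149  91] [150  92]
70 [189 159] [189 159]
68 [219 211] [219 212]
66 [212 210] [212 211]
```

```bash
cat > m.py <<'E'
from h import *
from scipy.ndimage import map_coordinates as mc
def measure():
    new=np.mean([viewer.camera("scene").astype(float) for _ in range(12)],0)
    def samp(P):
        p=proj(P,"scene"); return np.array([mc(new[...,c],[p[:,1],p[:,0]],order=1).mean() for c in range(3)])
    zs=np.arange(73,87,1.)
    far=lambda d,k,a,b:np.array([samp([[*world(64+d,y),z+20*k] for y in np.linspace(a,b,20)]) for z in zs])
    side=lambda d,k,a,b:np.array([samp([[*world(x,-42.75+d),z+20*k] for x in np.linspace(a,b,20)]) for z in zs])
    for n,f,r in(("far x",far,[(-32,32),(-34,-10),(10,34)]),("side y",side,[(-45,45),(-50,-20),(20,50)])):
        for a,b in r:
            ref=f(0,0,a,b); o=[]
            for k in(1,2):
                D=np.arange(-9,9.1,.25); e=[np.abs(f(d,k,a,b)-ref).mean() for d in D]; i=int(np.argmin(e)); o.append((D[i],round(e[i],1)))
            print(n,a,b,"2nd,3rd (offset,err):",o)
E
python3 -c "
from m import *
measure()"
```

```text
far x -32 32 2nd,3rd (offset,err): [(np.float64(-1.5), np.float64(2.4)), (np.float64(-5.25), np.float64(3.0))]Traceback (most recent call last):
  File "<string>", line 3, in <module>
    measure()
    ~~~~~~~^^
  File "m.py", line 14, in measure
    D=np.arange(-9,9.1,.25); e=[np.abs(f(d,k,a,b)-ref).mean() for d in D]; i=int(np.argmin(e)); o.append((D[i],round(e[i],1)))
                                       ~^^^^^^^^^
  File "m.py", line 8, in <lambda>
    far=lambda d,k,a,b:np.array([samp([[*world(64+d,y),z+20*k] for y in np.linspace(a,b,20)]) for z in zs])
                                 ~~~~^^^^^^^^^^^^^^^^^^^^^^^^^^^^^^^^^^^^^^^^^^^^^^^^^^^^^^^^
  File "m.py", line 6, in samp
    p=proj(P,"scene"); return np.array([mc(new[...,c],[p[:,1],p[:,0]],order=1).mean() for c in range(3)])
  File "h.py", line 9, in proj
    c=viewer.calibration(cam); K,D,R,t=(np.array(c[k],float) for k in("K","D","R","t"))
ValueError: time passes only in moves, steps and waits
```

```bash
sed -i 's/viewer.calibration(cam)/cal(cam)/; s/^def unproj/import functools\ncal=functools.lru_cache(lambda n: viewer.calibration(n))\ndef unproj/' h.py; python3 -c "
from m import *
measure(); print(env.state()['clock'])"
```

```text
far x -32 32 2nd,3rd (offset,err): [(np.float64(-1.5), np.float64(2.4)), (np.float64(-5.25), np.float64(3.0))]
far x -34 -10 2nd,3rd (offset,err): [(np.float64(-1.5), np.float64(2.3)), (np.float64(-5.25), np.float64(2.5))]
far x 10 34 2nd,3rd (offset,err): [(np.float64(-1.5), np.float64(3.8)), (np.float64(-5.5), np.float64(3.8))]
side y -45 45 2nd,3rd (offset,err): [(np.float64(-5.0), np.float64(4.0)), (np.float64(-9.0), np.float64(17.3))]
side y -50 -20 2nd,3rd (offset,err): [(np.float64(-4.25), np.float64(13.2)), (np.float64(-5.25), np.float64(20.9))]
side y 20 50 2nd,3rd (offset,err): [(np.float64(-5.25), np.float64(2.3)), (np.float64(-9.0), np.float64(29.7))]
29.775
```

Measured against the base plate: second plate x −1.5 mm, third −5.3 mm, both without yaw error. The top camera agrees. I'll nudge the third back from the near end with the tips at its height.

Request:
play_rows(
  moves="0.5 0 0 0 0.18; 0.5 0 0 0 0.18; 0.5 0 0 0 0.18; 0.5 0 0 0 0.18; 0.5 0 0 0 0.18",
)

```text
clock: 30.4
tcp_pos: [470.3, -216.4, 176.0]
eef_rot: [-2.9, -1.207, 0.0]
wrist_force: [-0.4, 0.3, -0.7]
gripper_width: 44.1
```

Request:
play_rows(
  moves="0.5 0 0 0 0.18; 0.5 0 0 0 0.18; 0.5 0 0 0 0.18; 0.5 0 0 0 0.18; 0.5 0 0 0 0.18",
)

```text
clock: 31.02
tcp_pos: [470.3, -216.3, 176.0]
eef_rot: [-3.137, 0.174, -0.0]
wrist_force: [0.3, -0.5, -0.4]
gripper_width: 44.4
```

Request:
play_rows(
  moves="0.5 0 0 0 0.043; 0.5 0 0 0 0; 0.5 -22 -50 0 0; 0.5 0 -60 0 0; 0.5 0 -60 0 0",
)

```text
clock: 31.65
tcp_pos: [473.6, -43.5, 176.2]
eef_rot: [3.133, -0.232, 0.001]
wrist_force: [-0.2, 0.1, 0.1]
gripper_width: 43.9
```

Request:
play_rows(
  moves="0.5 0 -60 0 0; 0.5 0 -60 0 0; 0.5 0 0 0 0",
)

```text
clock: 32.02
tcp_pos: [491.3, 77.1, 176.1]
eef_rot: [-3.133, 0.222, -0.0]
wrist_force: [0.1, -0.6, 0.6]
gripper_width: 44.1
```

```bash
cat >> m.py <<'E'
def ymeas(dx=(0,-1.5,-5.25)):
    new=np.mean([viewer.camera("scene").astype(float) for _ in range(8)],0)[...,2]
    Y=np.arange(-60,60,.5)
    for k in range(3):
        p=sum(mc(new,proj([[*world(64+dx[k],y),z+20*k] for y in Y],"scene").T[::-1],order=1) for z in(75,76,77,78))/4
        g=np.gradient(np.convolve(p,np.ones(5)/5,'same')); L=slice(16,70); Rr=slice(170,224)
        print(k,"left fall",Y[L][np.argmin(g[L])],g[L].min().round(1),"right |grad|",Y[Rr][np.argmax(abs(g[Rr]))],g[Rr][np.argmax(abs(g[Rr]))].round(1))
E
python3 -c "
from m import *
go(-92,0,115,0); ymeas()"
```

```text
t 32.025 own [[-92.4   4.5]] z 176.1 psi_rel 0.0065 shift [ 0.3  4.5 61.1] turn 0.0065 F [ 0.1 -0.6  0.6]
0 left fall -41.5 -24.6 right |grad| 47.5 -27.7
1 left fall -47.0 -18.8 right |grad| 45.5 -4.8
2 left fall -52.0 -16.5 right |grad| 50.0 26.2
```

Request:
play_rows(
  moves="0.5 0 4 30 0.005; 0.5 0 0 22 0; 0.5 0 0 9 0; 0.5 0 0 0 0; 0.5 0 0 0 0",
)

```text
clock: 33.05
tcp_pos: [491.3, 69.7, 115.8]
eef_rot: [3.132, -0.241, 0.002]
wrist_force: [-0.8, -0.2, -0.4]
gripper_width: 44.0
```

Request:
play_rows(
  moves="0.5 5 0 0 0; 0.5 5 0 0 0; 0.5 3 0 0 0; 0.5 3 0 0 0; 0.5 0 0 0 0",
)

```text
clock: 33.67
tcp_pos: [506.9, 67.3, 115.0]
eef_rot: [3.132, -0.24, 0.0]
wrist_force: [-0.6, -0.0, 0.5]
gripper_width: 44.0
```

```bash
sed -i 's/("side y".*\]):/):/; s/,(("side/X/' m.py; sed -i 's/for n,f,r in(.*/for n,f,r in(("far x",far,[(-32,32),(-34,-10),(10,34)]),):/' m.py; python3 -c "
from m import *
go(-73,0,115,0); measure()"
```

```text
t 33.675 own [[-75.6  -2.9]] z 115.0 psi_rel -0.0052 shift [ 2.5 -2.9  0. ] turn -0.0052 F [-0.6 -0.   0.5]
far x -32 32 2nd,3rd (offset,err): [(np.float64(-2.25), np.float64(11.1)), (np.float64(-0.25), np.float64(4.1))]
far x -34 -10 2nd,3rd (offset,err): [(np.float64(-2.25), np.float64(10.8)), (np.float64(-0.25), np.float64(3.6))]
far x 10 34 2nd,3rd (offset,err): [(np.float64(-2.5), np.float64(12.5)), (np.float64(-0.25), np.float64(3.8))]
```

Third is now at −0.25 mm. Lower the tips and bring the second flush with it from the same side.

Request:
play_rows(
  moves="0.5 -9 0 0 0; 0.5 0 -3 10 -0.005; 0.5 0 0 10 0; 0.5 0 0 0 0; 0.5 0 0 0 0",
)

```text
clock: 34.9
tcp_pos: [498.3, 71.6, 95.0]
eef_rot: [3.133, -0.233, -0.0]
wrist_force: [0.0, 0.4, 0.3]
gripper_width: 44.0
```

Request:
play_rows(
  moves="0.5 4 0 0 0; 0.5 3 0 0 0; 0.5 1 0 0 0; 0.5 1 0 0 0; 0.5 0 0 0 0",
)

```text
clock: 35.52
tcp_pos: [507.0, 70.3, 95.0]
eef_rot: [3.133, -0.233, -0.0]
wrist_force: [-1.5, -0.5, 0.5]
gripper_width: 44.3
```

```bash
python3 -c "
from m import *
go(-75.5,0,95,0); measure()"
```

```text
t 35.525 own [[-75.9   0.1]] z 95.0 psi_rel -0.0002 shift [0.4 0.1 0. ] turn -0.0002 F [-1.5 -0.5  0.5]
far x -32 32 2nd,3rd (offset,err): [(np.float64(-1.5), np.float64(7.3)), (np.float64(0.75), np.float64(6.2))]
far x -34 -10 2nd,3rd (offset,err): [(np.float64(-1.25), np.float64(7.1)), (np.float64(0.75), np.float64(5.7))]
far x 10 34 2nd,3rd (offset,err): [(np.float64(-1.5), np.float64(7.7)), (np.float64(0.75), np.float64(6.6))]
```

Request:
play_rows(
  moves="0.5 -10 0 0 0; 0.5 0 0 -50 0; 0.5 0 0 -50 0; 0.5 0 60 0 0; 0.5 0 60 0 0",
)

```text
clock: 36.75
tcp_pos: [478.9, -47.6, 195.6]
eef_rot: [3.133, -0.229, 0.003]
wrist_force: [0.6, -1.3, 0.3]
gripper_width: 43.6
```

Request:
play_rows(
  moves="0.5 0 60 0 0; 0.5 0 60 0 0; 0.5 0 60 0 0; 0.5 0 0 0 0",
)

```text
clock: 37.25
tcp_pos: [452.0, -228.0, 194.7]
eef_rot: [3.132, -0.24, 0.0]
wrist_force: [1.1, 0.3, 0.0]
gripper_width: 43.9
```

```bash
python3 - <<'E'
from m import *
measure()
a=np.mean([viewer.camera("top").astype(float) for _ in range(8)],0).astype(np.uint8)[:,:,::-1]
b=viewer.camera("scene")[:,:,::-1]
A=cv2.resize(a[180:365,180:275],None,fx=3.2,fy=3.2,interpolation=2); B=cv2.resize(b[100:320,190:510],(490,337),interpolation=2)
c=np.zeros((592,304+490,3),np.uint8); c[:,:304]=A[:592]; c[:337,304:]=B; cv2.imwrite("pics/p9.png",c)
E
```

```text
far x -32 32 2nd,3rd (offset,err): [(np.float64(-1.25), np.float64(7.1)), (np.float64(0.75), np.float64(6.6))]
far x -34 -10 2nd,3rd (offset,err): [(np.float64(-1.25), np.float64(6.8)), (np.float64(0.75), np.float64(5.4))]
far x 10 34 2nd,3rd (offset,err): [(np.float64(-1.5), np.float64(7.3)), (np.float64(0.75), np.float64(7.7))]
```

View pics/p9.png

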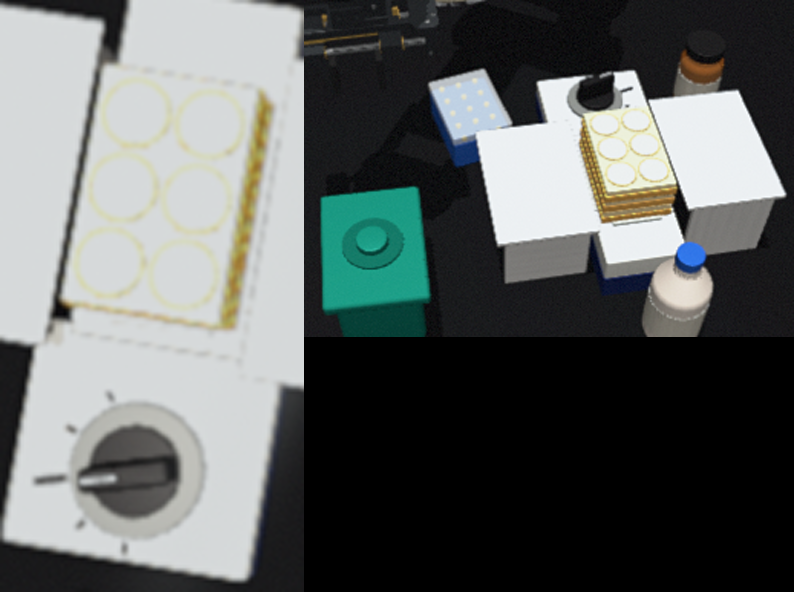

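```bash
python3 - <<'E'
from h import *
f=lambda P:np.array(P)/3.2+180-.3
Q=unproj(f([(137,112),(210,124),(124,187),(197,200),(110,262),(184,274)]),130);v=Q[0]+Q[1]-Q[4]-Q[5]
print("3rd",own(Q.mean(0,keepdims=True)),np.arctan2(v[1],v[0])-YAW)
for p in([(80,481),(116,478)],[(82,472),(177,458)],[(80,490),(177,485)]):
    d=own(unproj(f(p),99)); v=d[0]-d[1]; print("dial",np.arctan2(v[1],-v[0]))
# predicted pointer pixels (dial centre own -150,0) for phi
for ph in(1.2,1.3,1.4): print(ph,((proj([[*world(-150-r*np.cos(ph),r*np.sin(ph)),99] for r in(24,10,-24)])+.3-180)*3.2).round(1).tolist())
E
```

```text
3rd [[0.18011415 1.01871767]] 1.2658677857990686e-05
dial 1.3253290277865886
dial 1.2633416004437457
dial 1.3569045523834824
1.2 [[80.4, 486.1], [106.0, 480.7], [168.5, 467.3]]
1.3 [[79.7, 481.6], [105.8, 478.8], [169.2, 471.8]]
1.4 [[79.5, 477.1], [105.7, 476.9], [169.4, 476.4]]
```

```bash
python3 -c "
from plant import env
print(env.hand_in(), env.state()['clock'])"
```

```text
the job is handed in; nothing more can be done
the job is handed in; nothing more can be done
```

Both plates are stacked on the seated one, low-stand plate second and high-stand plate on top, and the dial is at the long run mark. I handed the job in at about 38 s of the 72 s allowed. The hand-in gave no verdict, as expected.

**How:** I slid each plate across from its stand with open-jaw pushes, then nudged both square. I gripped the dial on its bar and turned it after the stacking.

**One fault, mended:** the far-end nudge pushed the top plate about 5 mm too far towards the robot. I pushed it back from the near end. That small correction came after the dial was turned and left the dial alone.

**Last checks:**

| Item | x offset (mm) | y offset (mm) | Yaw error (rad) |
|---|---|---|---|
| Top plate | +0.2 (top camera, from seat axis); +0.75 (scene camera, from base) | 1.0 (base plate also read 1.0) | about 0 |
| Second plate | about −1.3 (from base) | not measured after the final pushes | about 0 |

- **Dial:** the pointer reads about 1.3 rad in the picture, and the tool angle before release gave 1.298.
- **Surroundings:** the base plate had not moved, and the bottle, jar, bucket and tip box stood undisturbed. The arm was clear of everything.

**Weaker checks:**
- My attempt to measure the plates' y position from the scene camera did not work. The second plate's y rests on the pushing fingers having brought it flush with the top plate.
- Its x reading is also less certain, because the top plate shades that face.

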